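# Pin back a sprung belt idler for belt fitting

## Task

The belt drive on the bench is about to get a new belt: pull up the black knob of the idler arm's lock pin, swing the arm back against its spring to the third of the four long scale lines counted from the arm's rest, feel for the quadrant hole near that line and press the pin fully home in it, so that the arm stays locked when you let go. Do not force the pin against the quadrant, do not let the arm fly back or run it onto its end stop, and leave the other things on the bench where they are.

Things in the scene. Friction and masses are not known exactly. Their poses are not given: they have to be found in the camera images.
- drive_unit: Heavy belt drive unit, fixed, belt side up: grey plate 330 x 260 mm on four legs, top 100 mm above the bench; toothed pulleys of 100 and 36 mm diameter at its +x end (no belt on), sprung idler arm and scale at its -x end. Origin on the bench below the plate's centre; its z axis is the arm's pivot axis. x along the plate towards the pulleys, z up.
- idler_arm (a joint): Arm angle from rest (rad). Dark steel bell crank; its handle (bar 24 mm wide, top 124 mm above the bench) points from the pivot to the unit's -x end: at 0 it points 158 degrees counter-clockwise from the unit's x axis. It swings counter-clockwise from above as the value grows, to the end stop at 0.977 (56 degrees). Let go unlocked it snaps back.
- pivot (a point): On the arm's pivot axis, 124 mm above the bench. The damped torsion spring round it drives the arm back to rest with 0.45 N m at rest plus 0.9 N m per rad of travel: 4.3 N at the knob at rest, 9.7 N at the third line.
- pointer (a point): Tip of the arm's small steel pointer, 139 mm from the pivot, 114 mm above the bench. It passes over the aluminium scale (radius 125 to 151 mm, top at 112 mm), fixed to the unit, whose four long black lines are at 12, 24, 36 and 48 degrees of arm travel (0.209, 0.419, 0.628, 0.838 rad); short lines are every 4 degrees.
- plunger (a joint): Lift of the push-pull lock pin (m): 0 = fully down (home), 0.014 = pulled right up. It has no spring: friction of 5 N either way keeps it where it is left. With the arm at rest it is down, beside the quadrant's end, and must be lifted over 7 mm before the arm can swing. It reads 0.007 with the pin standing on the quadrant, 0 home in a hole.
- plunger_pin: The lock pin's steel pin, 8 mm diameter, upright, flat tip, greased, rigid with the knob; 1 mm play all round in a hole. Tip 105 mm above the bench when home (7 mm deep in a hole). A force of more than 25 N between pin and quadrant would bruise them. Origin on the pin's axis, 105 mm below its tip.
- knob (a point): Middle of the lock pin's upright round black knob, 26 mm in diameter and 26 mm high, 105 mm from the pivot, on the arm's handle. With the pin home the knob spans 138 to 164 mm above the bench and this point is at 151 mm; it rises with the pin and goes round with the arm.
- third_line (a point): On the quadrant's top (112 mm above the bench) 105 mm from the pivot at the third long line. The quadrant, a 10 mm thick steel arc under the arm, has four 10 mm holes 12 degrees (22 mm) apart, one per long line. Bolted on in slots, all its holes together sit up to 3.5 degrees (6.4 mm) to either side of the lines, different each time: find by feel.
- wrench: Bystander: steel combination wrench 180 mm long lying on the bench at the unit's -x, -y corner. Leave alone.
- bearing: Bystander: steel ball bearing, 52 mm outside diameter, 15 mm thick, flat on the bench near the unit's -x, +y corner. Leave alone.
- parts_tray: Bystander: empty grey plastic tray 160 x 110 x 45 mm on the bench at the unit's +y side. Leave alone.
- spray_can: Bystander: steel spray can, 52 mm in diameter, 160 mm tall, standing on the bench at the unit's -y side. Leave alone.

How it is judged:
On the way, in this order (a step that is already met when the one before it is completed fails the run):
1. the lock pin is pulled up clear of the quadrant (value of joint plunger above 0.0065 m), for 0.1 s.
2. the arm is swung back past the second hole with the pin held out of the holes (value of joint idler_arm above 0.5 rad and value of joint plunger above 0.005 m), for 0.1 s.
At the end, for the whole second after the job is handed in: The lock pin is home (lift under 1.5 mm) in the hole near the third long line (arm angle 0.55 to 0.71 rad) and the arm is still and let go (value of joint plunger below 0.0015 m and value of joint idler_arm between 0.55 and 0.71 rad and velocity of joint idler_arm between -0.05 and 0.05 rad/s); the robot touches nothing.
It fails at once if the lock pin is forced against the quadrant with more than 25 N (contact force between plunger_pin and anything else above 25 N).
It fails at once if the arm flies back under its spring (faster than 3.5 rad/s) (velocity of joint idler_arm below -3.5 rad/s).
It fails at once if the arm is run onto its end stop (beyond 0.95 rad) (value of joint idler_arm above 0.95 rad).
It fails at once if a bystander is moved by more than 15 mm (distance of any of wrench, bearing, parts_tray, spray_can from where it was at the start of the episode above 0.015 m).
It also fails if it takes over 61 s, if anything falls off the work surface, if the arm or the gripper's body presses on something with over 40 N, if the wrist force passes 120 N, or if a joint passes its speed limit or range.

## Robot

A 7-joint arm with a two-finger parallel gripper is mounted at the origin on the work surface. World frame = base frame: x ahead of the robot, y to its left, z up, the work surface at z = 0. Lengths are in m, angles in rad, forces in N, time in s.
With the tool pointing down it reaches from about 0.375 to 0.925 m from the base axis. Payload 3.1 kg.
Tool frame: the origin (TCP) lies on the centre line of the jaws, within the pads' length; the fingertips stand 25 mm ahead of it and the grasp point (between the pads) lies 6 mm ahead of it; z points along the fingers, y is the line along which they close (so a half turn about z gives the same grasp; the last joint's range is limited). The gripper opens to 85 mm and grips with 20 to 120 N. Pads are 22 mm wide; open, the fingers measure 114 mm over their backs; the gripper's body (76 mm by 85 mm) begins 54 mm behind the grasp point. The pads swing forward as they close: fully open they stand 13 mm farther back than shut.
Start: joints at [-1.262, 0.383, 0.044, 1.598, -0.018, 1.161, -0.05], TCP at [0.257, 0.597, 0.256] pointing down, gripper open.
Joint ranges: [-2.61, 2.61], [-0.41, 2.15], [-1.48, 1.57], [0, 2.5], [-1.57, 4.71], [0.05, 1.97], [-2.85, 2.85]. Speed limits (rad/s): [2.79, 2.79, 3.14, 3.14, 3.14, 3.14, 3.14].

## Interface

Orientations are given as a rotation vector (axis times angle).
In Python, from plant import get_state, grab_frame, hand_in gives the robot as it stands. The module is installed in compiled form; this text tells all that it offers.
- The arm moves only by the tool send_rows, never from a script. Its arguments are lists of equal length, an entry for each row: "angular": the turn, a rotation vector about the world's x, y, z in rad, a list of three; "xyz": the shift along the world's x, y, z in m, a list of three; "grip": the closure in counts, from 0 (fully open) to 255 (shut). In form: {"angular": [[wx, wy, wz], ...], "xyz": [[tx, ty, tz], ...], "grip": [grip, ...]}. A call has 1 to 12 rows; each row is the pose to reach, as a shift and turn from the pose commanded when the call began; what a row does not reach only later rows make up. A row lasts 1/12 s, in which the tool goes at most 41.7 mm and 7.16 degrees, less where a joint would pass 70% of its speed; a pose out of reach is approached as far as the arm can. A call with a gripper value outside its range is refused whole. The fingers move at their own pace and stop on an object; "newtons" is the grip in N (left out, the last holds). Time passes only in rows, so rows that repeat a pose let the fingers close. It gives the time, the measured TCP pose, the force, the opening and the grip force at its end, in the units of the state.
- get_state(): the state, without advancing time (a new reading comes with each control period).
- grab_frame(name): name is "scene" or "top" or "wrist"; returns a dict with "image" (420x560x3 uint8, red, green, blue), "depth" (420x560 float32, m along the optical axis (not along the pixel's ray), 0 where there is no reading), "K" (3x3 intrinsics, pixels), "camera_from_world" (4x4, takes a point from world to camera coordinates); the wrist camera has in their place "hand_eye" (4x4, takes a point from camera to tool coordinates, whose origin is the TCP and whose axes are the flange's). Camera axes: x right, y down, z forward; pixel columns grow to the right and rows downward; lengths in m; the calibration is good to about 2 mm. A picture is of the moment at which its call begins: read the wrist's pose just before it.
- hand_in(): hands the job in; it is judged then, once.
The state is a dict: "time_s": time; "joints": joint angles; "qd": joint speeds; "tau": joint torques, N m; "tool_pos": TCP position; "orientation": TCP orientation; "wrist_force": force on the tool from outside, world axes, zero at the start; "moment": the same for the moment, N m; "finger_gap": finger opening in m; "grip_force": force on a finger pad.
Only numpy, scipy, OpenCV 4.12 (cv2) and the standard library are available. Lean on these libraries where they do the work, as an engineer would, in place of code of your own. Each camera call takes 0.05 s, during which the arm holds its last target. There are 200 camera calls.

## Working session

There is one attempt and no reset: what is moved stays moved. The work goes in short steps, Python scripts to look and compute and a tool call to move; the robot and the scene stay as the last step left them, time stands still between calls to the robot, and variables do not carry over. Pictures are saved under pics/ and viewed, at most 10 in all, crops included, and the job is handed in when it is done.

Besides the shell and the picture viewer there is one more tool, called by a JSON object that holds its "fn" and its "kwargs", one argument or row to a line. send_rows: Moves the arm, as the interface text tells. Its arguments: {"type":"object","properties":{"angular":{"type":"array","items":{"type":"array","items":{"type":"number"}}},"xyz":{"type":"array","items":{"type":"array","items":{"type":"number"}}},"grip":{"type":"array","items":{"type":"number"}},"newtons":{"type":"number"}},"required":["angular","xyz","grip"]}

```bash
mkdir -p pics; python3 - <<'E'
from plant import *
import cv2,numpy as np
s=get_state();print({k:np.round(v,3).tolist() for k,v in s.items()})
for n in("scene","top"):
    f=grab_frame(n);cv2.imwrite(f"pics/{n}0.png",f["image"][...,::-1]);np.savez(f"{n}0.npz",**f)
    print(n,f["K"].round(1).tolist(),f["camera_from_world"].round(3).tolist())
E
```

```text
{'time_s': 0.0, 'joints': [-1.262, 0.384, 0.044, 1.6, -0.018, 1.161, -0.05], 'qd': [-0.001, 0.001, -0.001, 0.0, -0.0, 0.001, 0.001], 'tau': [0.0, -43.346, 1.025, -24.952, 0.011, 0.011, -0.0], 'tool_pos': [0.257, 0.596, 0.255], 'orientation': [-0.634, -3.076, 0.004], 'wrist_force': [-0.384, -0.461, 0.142], 'moment': [0.008, 0.027, 0.007], 'grip_force': 0.0, 'finger_gap': 0.085}
scene [[398.2, 0.0, 283.5], [0.0, 398.2, 216.2], [0.0, 0.0, 1.0]] [[-0.739, 0.674, -0.014, 0.381], [0.54, 0.58, -0.61, -0.234], [-0.403, -0.458, -0.792, 1.172], [0.0, 0.0, 0.0, 1.0]]
top [[399.3, 0.0, 280.4], [0.0, 399.3, 213.3], [0.0, 0.0, 1.0]] [[-0.018, -0.999, 0.028, 0.015], [-0.991, 0.014, -0.131, 0.554], [0.131, -0.03, -0.991, 0.953], [0.0, 0.0, 0.0, 1.0]]
```

View pics/top0.png

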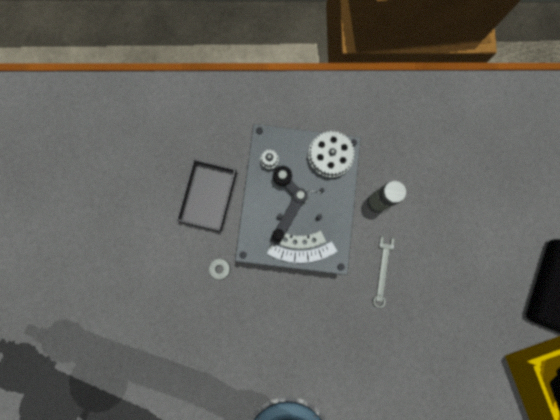

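View pics/scene0.png

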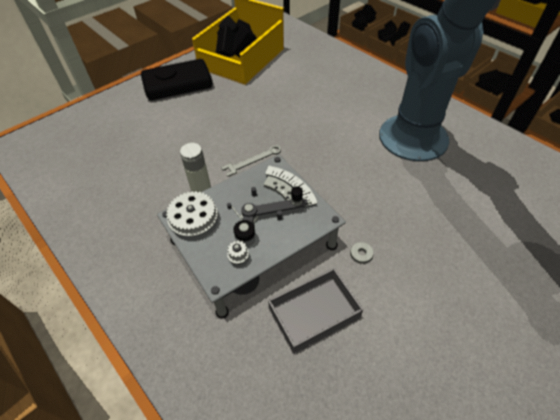

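The top view shows the unit with its pivot near (299,195), the knob near (277,237) and the scale at (270-337, 232-262). The arm swings to image right, which is world -y. Next I'll measure them by ray casting.

```bash
cat > h.py <<'E'
import numpy as np,cv2
def ray(f,u,v,z):
    T=f["camera_from_world"];R=T[:3,:3];c=-R.T@T[:3,3]
    d=R.T@np.linalg.solve(f["K"],[u,v,1.]);return c+d*(z-c[2])/d[2]
def proj(f,p):
    T=f["camera_from_world"];q=f["K"]@(T[:3,:3]@p+T[:3,3]);return q[:2]/q[2]
E
python3 - <<'E'
from h import *
for n,piv,kn in(("top",(299,195),(277,236)),("scene",(249,209),(297,192))):
    f=dict(np.load(f"{n}0.npz"));g=cv2.cvtColor(f["image"],cv2.COLOR_RGB2GRAY)
    print(n,"pivot",ray(f,*piv,.13).round(4))
    m=(g<45).astype(np.uint8)
    k,l,st,c=cv2.connectedComponentsWithStats(m)
    for i in range(1,k):
        if 15<st[i,4]<600 and abs(c[i]-kn).max()<60: print(st[i],c[i].round(1),ray(f,*c[i],.155).round(4),ray(f,*c[i],.10).round(4))
f=dict(np.load("top0.npz"))
a=cv2.resize(f["image"][115:285,225:405,::-1],None,fx=4.4,fy=3.5,interpolation=cv2.INTER_CUBIC)
a=cv2.resize(f["image"][120:280,230:375,::-1],None,fx=3.75,fy=3.75,interpolation=cv2.INTER_CUBIC)
b=cv2.resize(dict(np.load("scene0.npz"))["image"][150:260,220:350,::-1],None,fx=4,fy=4,interpolation=cv2.INTER_CUBIC)
cv2.imwrite("pics/topc.png",a);cv2.imwrite("pics/scc.png",b)
E
```

```text
top pivot [ 0.5827 -0.0335  0.13  ]
[273 167  18  20 203] [281.4 177.3] [0.6184 0.0063 0.155 ] [0.6308 0.0044 0.1   ]
[271 229  12  15 119] [276.9 235.8] [0.4895 0.0184 0.155 ] [0.4936 0.0172 0.1   ]
scene pivot [ 0.5847 -0.0314  0.13  ]
[282 187  24  24 194] [296.4 197.9] [0.5046 0.0302 0.155 ] [ 0.4721 -0.0031  0.1   ]
[252 191   4   5  18] [253.7 192.8] [ 0.5609 -0.0417  0.155 ] [ 0.5333 -0.0812  0.1   ]
[251 211  25   7  46] [262.3 213.6] [0.5837 0.0131 0.155 ] [ 0.558  -0.0216  0.1   ]
[277 215   5   5  20] [279.2 216.6] [0.5638 0.0424 0.155 ] [0.5364 0.0102 0.1   ]
[234 220  21  22 269] [244.7 231.7] [0.6384 0.0239 0.155 ] [ 0.6174 -0.0099  0.1   ]
[326 241  12   9  49] [330.6 246.2] [0.5398 0.1616 0.155 ] [0.5103 0.1397 0.1   ]
```

View pics/topc.png

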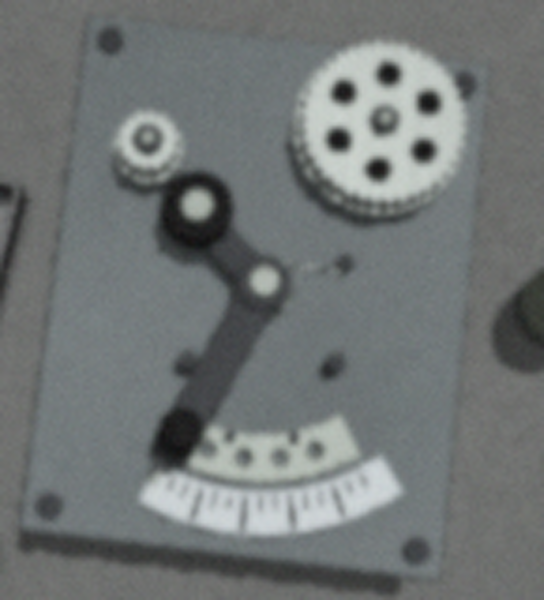

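The crop shows the pivot cap at (264,283), the knob top near (184,433), four holes at (209,450), (244,457), (281,457) and (316,450), and long lines at (197,503), (245,512), (292,512) and (338,500). I'll compute the geometry from these.

```bash
python3 - <<'E'
from h import *
f=dict(np.load("top0.npz"))
R=lambda p,z:ray(f,p[0]/3.75+230-.4,p[1]/3.75+120-.4,z)
P=R((264,282),.13);print("piv",P)
C=[R(p,.1) for p in((90,15),(487,65),(437,577),(22,530))]
print("centre",np.mean(C,0),"yaw sides",[np.degrees(np.arctan2(*(b-a)[1::-1])) for a,b in((C[3],C[0]),(C[2],C[1]),(C[1],C[0]),(C[2],C[3]))], [np.linalg.norm(C[i]-C[i-1]) for i in range(4)])
def pol(p):d=p-P;return np.degrees(np.arctan2(d[1],d[0]))%360,np.hypot(d[0],d[1])
print("knob",R((184,430),.164),pol(R((184,430),.164)))
for p in((209,450),(244,457),(281,457),(316,450)):print("hole",pol(R(p,.112)))
for p in((197,503),(245,512),(292,512),(338,500)):print("line",pol(R(p,.112)))
s=dict(np.load("scene0.npz"))
for q in [P]+[R((184,430),.164)]: print("in scene",proj(s,q))
for n,p in(("can",(393,190)),("tray",(222,230)),):print(n,ray(f,*p,.16 if n=="can" else .045))
E
```

```text
piv [ 0.58316858 -0.03577633  0.13      ]
centre [ 0.58303039 -0.03561597  0.1       ] yaw sides [np.float64(-7.749580435225221), np.float64(-7.928937778402095), np.float64(82.09413919352423), np.float64(82.56750409277392)] [np.float64(0.3273944237256198), np.float64(0.2549388710529373), np.float64(0.3252953968728137), np.float64(0.25392351585507134)]
knob [0.49194577 0.01483218 0.164     ] (np.float64(150.97940210638473), np.float64(0.1043207665030828))
hole (np.float64(160.93237177145843), np.float64(0.10523935561502472))
hole (np.float64(172.72663822546878), np.float64(0.10488382162245616))
hole (np.float64(185.00678301228723), np.float64(0.10480383462282974))
hole (np.float64(196.88658918972877), np.float64(0.1050393320042865))
line (np.float64(162.1627084180643), np.float64(0.13787259307497118))
line (np.float64(174.40824766775955), np.float64(0.13778700273796696))
line (np.float64(186.19113247235356), np.float64(0.13842832609385286))
line (np.float64(198.1663045950416), np.float64(0.1377656325877366))
in scene [248.26391832 207.43922686]
in scene [295.78598359 187.93862424]
can [ 0.58587982 -0.23861734  0.16      ]
tray [0.51392182 0.14952858 0.045     ]
```

View pics/scc.png

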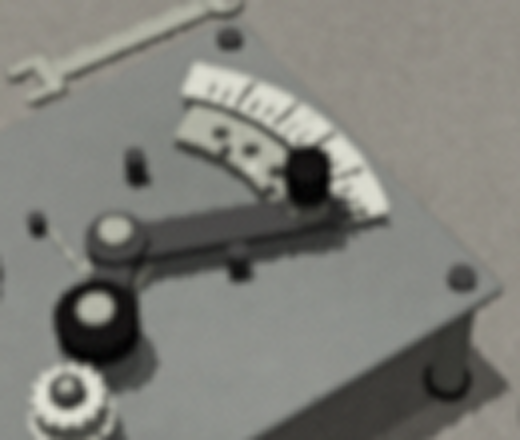

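The views agree: the pivot is at (0.583,-0.036), the arm rests at 150.2° world, and the third hole is seen near 184.9°, about 0.606 rad of travel. The scene crop shows the knob upright and clear at (308,178). Now I move above the knob.

{"fn": "send_rows", "kwargs": {
  "xyz": [
    [0.235, -0.58, -0.02],
    [0.235, -0.58, -0.02],
    [0.235, -0.58, -0.02],
    [0.235, -0.58, -0.02],
    [0.235, -0.58, -0.02],
    [0.235, -0.58, -0.02],
    [0.235, -0.58, -0.02],
    [0.235, -0.58, -0.02],
    [0.235, -0.58, -0.02],
    [0.235, -0.58, -0.02],
    [0.235, -0.58, -0.02],
    [0.235, -0.58, -0.02]
  ],
  "angular": [
    [0, 0, 0.26],
    [0, 0, 0.26],
    [0, 0, 0.26],
    [0, 0, 0.26],
    [0, 0, 0.26],
    [0, 0, 0.26],
    [0, 0, 0.26],
    [0, 0, 0.26],
    [0, 0, 0.26],
    [0, 0, 0.26],
    [0, 0, 0.26],
    [0, 0, 0.26]
  ],
  "grip": [0, 0, 0, 0, 0, 0, 0, 0, 0, 0, 0, 0],
  "newtons": 60
}}

```text
time_s: 1.1
tool_pos: [0.4448, 0.1316, 0.24]
orientation: [-0.23, -3.133, -0.0]
wrist_force: [1.2, -0.1, 0.5]
finger_gap: 0.0849
grip_force: 0.0
```

{"fn": "send_rows", "kwargs": {
  "xyz": [
    [0.047, -0.11, 0],
    [0.047, -0.11, 0],
    [0.047, -0.11, 0],
    [0.047, -0.11, 0],
    [0.047, -0.11, 0],
    [0.047, -0.11, 0]
  ],
  "angular": [
    [0, 0, 0],
    [0, 0, 0],
    [0, 0, 0],
    [0, 0, 0],
    [0, 0, 0],
    [0, 0, 0]
  ],
  "grip": [0, 0, 0, 0, 0, 0]
}}

```text
time_s: 1.6
tool_pos: [0.4912, 0.0243, 0.2398]
orientation: [-0.231, -3.132, -0.001]
wrist_force: [-0.1, 0.2, -0.8]
finger_gap: 0.0853
grip_force: 0.0
```

```bash
python3 - <<'E'
from plant import *
from h import *
from scipy.spatial.transform import Rotation as Ro
s=get_state();print(s["tool_pos"],s["orientation"],s["wrist_force"])
f=grab_frame("wrist");cv2.imwrite("pics/w1.png",f["image"][...,::-1])
T=np.eye(4);T[:3,:3]=Ro.from_rotvec(s["orientation"]).as_matrix();T[:3,3]=s["tool_pos"]
f["camera_from_world"]=np.linalg.inv(T@f["hand_eye"]);del f["hand_eye"];np.savez("w1.npz",**f)
print(T[:3,:3].round(3))
P=np.array([.583,-.0357,.112])
for n,a,r,z in(("knob",150.15,.105,.164),("h3",184.9,.105,.112),("l3",186.15,.138,.112)):
    a=np.radians(a);print(n,proj(f,[P[0]+r*np.cos(a),P[1]+r*np.sin(a),z]).round(1))
E
```

```text
[0.49124233 0.02429685 0.23979663] [-2.30553122e-01 -3.13169104e+00 -5.40469261e-04] [-0.12480889  0.2383279  -0.82060636]
[[-0.989  0.146 -0.001]
 [ 0.146  0.989  0.   ]
 [ 0.001  0.    -1.   ]]
knob [268.  232.7]
h3 [195.8 204. ]
l3 [179.6 166.9]
```

View pics/w1.png

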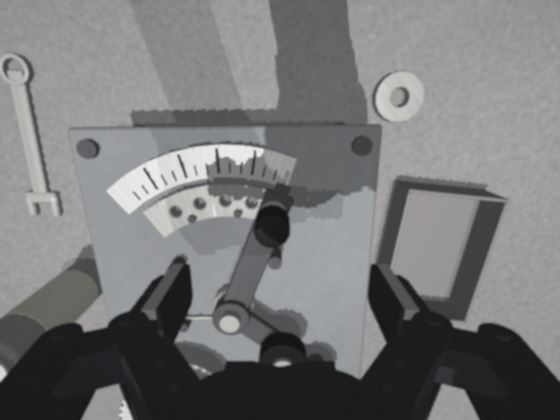

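The wrist view shows the knob near (272,225), the pivot at (230,322), and holes or bolts at (176,212), (199,203), (225,200) and (252,204), with lines above. I'll refine from this view.

```bash
python3 - <<'E'
from h import *
f=dict(np.load("w1.npz"));g=cv2.cvtColor(f["image"],cv2.COLOR_RGB2GRAY)
P=ray(f,230,322,.13);print("piv",P)
def pol(p,P=P):d=p-P;return np.degrees(np.arctan2(d[1],d[0])).round(1)%360,np.hypot(d[0],d[1]).round(4)
for p in((176,212),(192,218),(199,203),(225,200),(237,213),(252,204)):print("hole",p,pol(ray(f,*p,.112)))
for p in((150,180),(183,166),(218,158),(254,161)):print("line",p,pol(ray(f,*p,.112)))
k,l,st,c=cv2.connectedComponentsWithStats(((g<32)).astype(np.uint8))
for i in range(1,k):
    if st[i,4]>30 and abs(c[i]-(272,225)).max()<35:print(st[i],c[i],ray(f,*c[i],.16))
cv2.imwrite("pics/w1c.png",cv2.resize(f["image"][130:350,120:320,::-1],None,fx=2.7,fy=2.7,interpolation=cv2.INTER_CUBIC))
E
```

```text
piv [ 0.58538997 -0.03386948  0.13      ]
hole (176, 212) (np.float64(195.8), np.float64(0.1066))
hole (192, 218) (np.float64(190.1), np.float64(0.0967))
hole (199, 203) (np.float64(184.2), np.float64(0.1078))
hole (225, 200) (np.float64(172.4), np.float64(0.1078))
hole (237, 213) (np.float64(166.9), np.float64(0.0966))
hole (252, 204) (np.float64(160.3), np.float64(0.1063))
line (150, 180) (np.float64(198.1), np.float64(0.1395))
line (183, 166) (np.float64(185.6), np.float64(0.1406))
line (218, 158) (np.float64(173.7), np.float64(0.143))
line (254, 161) (np.float64(162.1), np.float64(0.1424))
[256 206  32  37 832] [273.35576923 222.70072115] [0.48671482 0.02101175 0.16      ]
```

View pics/w1c.png

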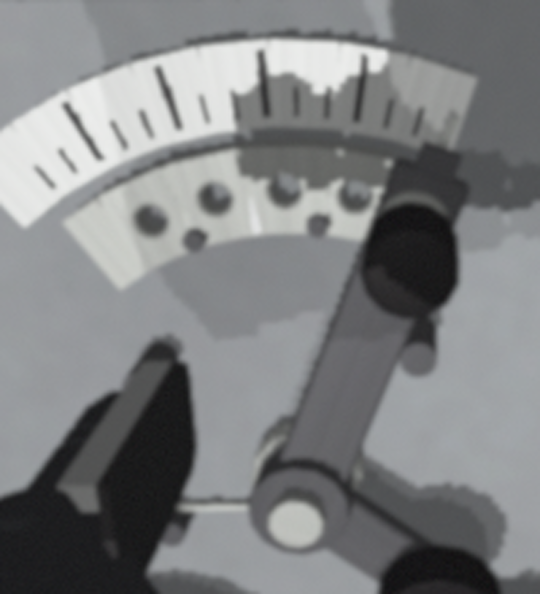

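{"fn": "send_rows", "kwargs": {
  "xyz": [
    [0, -0.005, -0.03],
    [0, -0.005, -0.055],
    [0, -0.005, -0.075],
    [0, -0.005, -0.08],
    [0, -0.005, -0.08],
    [0, -0.005, -0.08],
    [0, -0.005, -0.08],
    [0, -0.005, -0.08]
  ],
  "angular": [
    [0, 0, 0],
    [0, 0, 0],
    [0, 0, 0],
    [0, 0, 0],
    [0, 0, 0],
    [0, 0, 0],
    [0, 0, 0],
    [0, 0, 0]
  ],
  "grip": [0, 0, 0, 0, 40, 80, 110, 130],
  "newtons": 20
}}

```text
time_s: 2.32
tool_pos: [0.4931, 0.0194, 0.1618]
orientation: [0.229, 3.13, 0.002]
wrist_force: [0.3, -0.7, -0.8]
finger_gap: 0.0422
grip_force: 0.0
```

{"fn": "send_rows", "kwargs": {
  "xyz": [
    [0, 0, 0],
    [0, 0, 0],
    [0, 0, 0],
    [0, 0, 0],
    [0, 0, 0],
    [0, 0, 0],
    [0, 0, 0]
  ],
  "angular": [
    [0, 0, 0],
    [0, 0, 0],
    [0, 0, 0],
    [0, 0, 0],
    [0, 0, 0],
    [0, 0, 0],
    [0, 0, 0]
  ],
  "grip": [140, 150, 160, 170, 180, 190, 200]
}}

```text
time_s: 2.9
tool_pos: [0.4919, 0.0182, 0.1607]
orientation: [-0.231, -3.133, 0.001]
wrist_force: [-1.2, -1.0, 4.5]
finger_gap: 0.0253
grip_force: 19.6
```

{"fn": "send_rows", "kwargs": {
  "xyz": [
    [0, 0, 0],
    [0, 0, 0],
    [0, 0, 0],
    [0, 0, 0.003],
    [0, 0, 0.006],
    [0, 0, 0.009],
    [0, 0, 0.012],
    [0, 0, 0.012],
    [0, 0, 0.012],
    [0, 0, 0.012],
    [0, 0, 0.012]
  ],
  "angular": [
    [0, 0, 0],
    [0, 0, 0],
    [0, 0, 0],
    [0, 0, 0],
    [0, 0, 0],
    [0, 0, 0],
    [0, 0, 0],
    [0, 0, 0],
    [0, 0, 0],
    [0, 0, 0],
    [0, 0, 0]
  ],
  "grip": [220, 230, 230, 230, 230, 230, 230, 230, 230, 230, 230],
  "newtons": 70
}}

```text
time_s: 3.82
tool_pos: [0.4919, 0.0183, 0.1726]
orientation: [-0.231, -3.133, 0.001]
wrist_force: [1.2, -3.9, -1.5]
finger_gap: 0.0243
grip_force: 69.2
```

```bash
cat > look.py <<'E'
import sys
from plant import *
from h import *
from scipy.spatial.transform import Rotation as Ro
s=get_state();print({k:np.round(s[k],4).tolist() for k in("time_s","tool_pos","wrist_force","moment","finger_gap")})
f=grab_frame("wrist");cv2.imwrite(f"pics/{sys.argv[1]}.png",f["image"][...,::-1])
T=np.eye(4);T[:3,:3]=Ro.from_rotvec(s["orientation"]).as_matrix();T[:3,3]=s["tool_pos"]
f["camera_from_world"]=np.linalg.inv(T@f["hand_eye"]);del f["hand_eye"];np.savez(sys.argv[1]+".npz",**f)
E
python3 look.py w2
python3 - <<'E'
import numpy as np
for P in((.583,-.0357),(.584,-.035)):
  for a in(0,5,10,15,20,25,30,34.7,36):
    b=np.radians(150.15+a);b0=np.radians(150.15);print(a,(.105*np.array([np.cos(b)-np.cos(b0),np.sin(b)-np.sin(b0)])).round(4))
  break
E
```

```text
{'time_s': 3.8167, 'tool_pos': [0.4919, 0.0183, 0.1726], 'wrist_force': [1.2044, -3.8884, -1.5226], 'moment': [-0.9567, -0.1686, -0.0162], 'finger_gap': 0.0243}
0 [0. 0.]
5 [-0.0042 -0.0081]
10 [-0.0077 -0.0166]
15 [-0.0104 -0.0254]
20 [-0.0124 -0.0343]
25 [-0.0136 -0.0434]
30 [-0.0139 -0.0525]
34.7 [-0.0136 -0.0611]
36 [-0.0133 -0.0635]
```

View pics/w2.png

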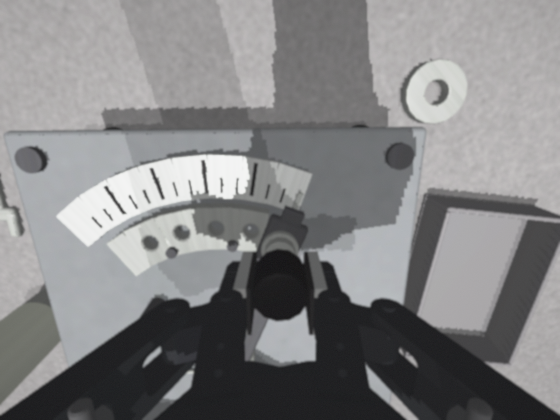

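The knob is centred between the pads at (280,280), with the bright pin neck showing below it, so it is lifted. Now I swing it along the arc to 30°.

{"fn": "send_rows", "kwargs": {
  "xyz": [
    [-0.0022, -0.004, 0],
    [-0.0042, -0.0081, 0],
    [-0.006, -0.0123, 0],
    [-0.0077, -0.0166, 0],
    [-0.0091, -0.021, 0],
    [-0.0104, -0.0254, 0],
    [-0.0115, -0.0298, 0],
    [-0.0124, -0.0343, 0],
    [-0.0131, -0.0389, 0],
    [-0.0136, -0.0434, 0],
    [-0.0138, -0.048, 0],
    [-0.0139, -0.0525, 0]
  ],
  "angular": [
    [0, 0, 0.044],
    [0, 0, 0.087],
    [0, 0, 0.131],
    [0, 0, 0.175],
    [0, 0, 0.218],
    [0, 0, 0.262],
    [0, 0, 0.305],
    [0, 0, 0.349],
    [0, 0, 0.393],
    [0, 0, 0.436],
    [0, 0, 0.48],
    [0, 0, 0.524]
  ],
  "grip": [230, 230, 230, 230, 230, 230, 230, 230, 230, 230, 230, 230]
}}

```text
time_s: 4.87
tool_pos: [0.478, -0.032, 0.1726]
orientation: [-0.586, 3.086, 0.006]
wrist_force: [0.2, 0.6, -1.1]
finger_gap: 0.0241
grip_force: 69.4
```

{"fn": "send_rows", "kwargs": {
  "xyz": [
    [0.0001, -0.003, 0],
    [0.0003, -0.006, 0],
    [0.0004, -0.0085, 0],
    [0.0004, -0.0085, 0],
    [0.0004, -0.0085, 0],
    [0.0004, -0.0085, 0]
  ],
  "angular": [
    [0, 0, 0.03],
    [0, 0, 0.06],
    [0, 0, 0.08],
    [0, 0, 0.08],
    [0, 0, 0.08],
    [0, 0, 0.08]
  ],
  "grip": [230, 230, 230, 230, 230, 230]
}}

```text
time_s: 5.37
tool_pos: [0.4782, -0.0408, 0.1725]
orientation: [0.71, -3.06, -0.004]
wrist_force: [-0.8, 1.9, 1.7]
finger_gap: 0.024
grip_force: 69.6
```

```bash
python3 look.py w3; python3 - <<'E'
import numpy as np
from plant import get_state
p=get_state()["tool_pos"]
for P in((.583,-.0357),(.584,-.035)):
    d=p[:2]-P;print(np.degrees(np.arctan2(d[1],d[0]))%360,np.hypot(*d))
E
```

```text
{'time_s': 5.3667, 'tool_pos': [0.4782, -0.0408, 0.1725], 'wrist_force': [-0.8472, 1.8786, 1.7043], 'moment': [0.2829, 0.2497, -0.804], 'finger_gap': 0.024}
182.83286379534246 0.10492115562582488
183.18420183499472 0.10595652149584281
```

View pics/w3.png

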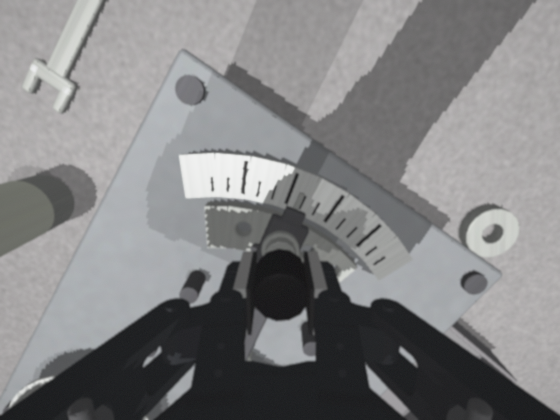

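The pointer lies beside the third long line at (293,190), and the arm is at about 33.7°. The hole is expected near 34.6°, so I nudge on and descend to just above the quadrant.

{"fn": "send_rows", "kwargs": {
  "xyz": [
    [0.0001, -0.0008, 0],
    [0.0001, -0.0016, 0],
    [0.0001, -0.0016, -0.001],
    [0.0001, -0.0016, -0.002],
    [0.0001, -0.0016, -0.003],
    [0.0001, -0.0016, -0.004],
    [0.0001, -0.0016, -0.004],
    [0.0001, -0.0016, -0.004]
  ],
  "angular": [
    [0, 0, 0.007],
    [0, 0, 0.015],
    [0, 0, 0.015],
    [0, 0, 0.015],
    [0, 0, 0.015],
    [0, 0, 0.015],
    [0, 0, 0.015],
    [0, 0, 0.015]
  ],
  "grip": [230, 230, 230, 230, 230, 230, 230, 230]
}}

```text
time_s: 6.08
tool_pos: [0.4784, -0.0432, 0.1681]
orientation: [0.736, -3.054, -0.001]
wrist_force: [-1.7, 4.6, 2.5]
finger_gap: 0.0243
grip_force: 69.8
```

{"fn": "send_rows", "kwargs": {
  "xyz": [
    [0, 0, -0.0005],
    [0, 0, -0.001],
    [0, 0, -0.001]
  ],
  "angular": [
    [0, 0, 0],
    [0, 0, 0],
    [0, 0, 0]
  ],
  "grip": [230, 230, 230]
}}

```text
time_s: 6.33
tool_pos: [0.4784, -0.0433, 0.1672]
orientation: [0.736, -3.054, -0.001]
wrist_force: [-2.2, 5.1, 3.5]
finger_gap: 0.0242
grip_force: 69.8
```

{"fn": "send_rows", "kwargs": {
  "xyz": [
    [0, 0, -0.0003],
    [0, 0, -0.0006],
    [0, 0, -0.0006]
  ],
  "angular": [
    [0, 0, 0],
    [0, 0, 0],
    [0, 0, 0]
  ],
  "grip": [230, 230, 230]
}}

```text
time_s: 6.58
tool_pos: [0.4784, -0.0433, 0.1667]
orientation: [0.736, -3.054, -0.001]
wrist_force: [-1.9, 5.0, 3.2]
finger_gap: 0.0239
grip_force: 69.8
```

{"fn": "send_rows", "kwargs": {
  "xyz": [
    [0, 0, -0.0003],
    [0, 0, -0.0006],
    [0, 0, -0.0006]
  ],
  "angular": [
    [0, 0, 0],
    [0, 0, 0],
    [0, 0, 0]
  ],
  "grip": [230, 230, 230]
}}

```text
time_s: 6.83
tool_pos: [0.4784, -0.0433, 0.1661]
orientation: [0.736, -3.054, -0.001]
wrist_force: [-3.6, 5.0, 3.9]
finger_gap: 0.024
grip_force: 69.8
```

{"fn": "send_rows", "kwargs": {
  "xyz": [
    [0, 0, -0.0003],
    [0, 0, -0.0006],
    [0, 0, -0.0006]
  ],
  "angular": [
    [0, 0, 0],
    [0, 0, 0],
    [0, 0, 0]
  ],
  "grip": [230, 230, 230]
}}

```text
time_s: 7.08
tool_pos: [0.4784, -0.0433, 0.1655]
orientation: [0.736, -3.054, -0.001]
wrist_force: [-2.8, 4.8, 4.1]
finger_gap: 0.0242
grip_force: 69.8
```

{"fn": "send_rows", "kwargs": {
  "xyz": [
    [0, 0, -0.0003],
    [0, 0, -0.0006],
    [0, 0, -0.0008],
    [0, 0, -0.0008]
  ],
  "angular": [
    [0, 0, 0],
    [0, 0, 0],
    [0, 0, 0],
    [0, 0, 0]
  ],
  "grip": [230, 230, 230, 230]
}}

```text
time_s: 7.42
tool_pos: [0.4784, -0.0433, 0.1647]
orientation: [0.736, -3.054, -0.001]
wrist_force: [-2.5, 4.6, 3.5]
finger_gap: 0.0245
grip_force: 69.8
```

{"fn": "send_rows", "kwargs": {
  "xyz": [
    [0, 0, -0.0003],
    [0, 0, -0.0006],
    [0, 0, -0.0008],
    [0, 0, -0.0008]
  ],
  "angular": [
    [0, 0, 0],
    [0, 0, 0],
    [0, 0, 0],
    [0, 0, 0]
  ],
  "grip": [230, 230, 230, 230]
}}

```text
time_s: 7.75
tool_pos: [0.4784, -0.0434, 0.1639]
orientation: [0.736, -3.054, -0.001]
wrist_force: [-3.0, 4.8, 3.8]
finger_gap: 0.0239
grip_force: 69.8
```

{"fn": "send_rows", "kwargs": {
  "xyz": [
    [0, 0, -0.0003],
    [0, 0, -0.0006],
    [0, 0, -0.0008],
    [0, 0, -0.0008]
  ],
  "angular": [
    [0, 0, 0],
    [0, 0, 0],
    [0, 0, 0],
    [0, 0, 0]
  ],
  "grip": [230, 230, 230, 230]
}}

```text
time_s: 8.08
tool_pos: [0.4784, -0.0433, 0.1631]
orientation: [0.736, -3.054, -0.001]
wrist_force: [-1.4, 4.6, 4.4]
finger_gap: 0.0241
grip_force: 69.8
```

{"fn": "send_rows", "kwargs": {
  "xyz": [
    [0, 0, -0.0004],
    [0, 0, -0.0008],
    [0, 0, -0.0012],
    [0, 0, -0.0012]
  ],
  "angular": [
    [0, 0, 0],
    [0, 0, 0],
    [0, 0, 0],
    [0, 0, 0]
  ],
  "grip": [230, 230, 230, 230]
}}

```text
time_s: 8.42
tool_pos: [0.4784, -0.0433, 0.1619]
orientation: [0.736, -3.054, -0.001]
wrist_force: [-2.4, 5.6, 3.1]
finger_gap: 0.024
grip_force: 69.8
```

{"fn": "send_rows", "kwargs": {
  "xyz": [
    [0, 0, -0.0004],
    [0, 0, -0.0008],
    [0, 0, -0.001],
    [0, 0, -0.001]
  ],
  "angular": [
    [0, 0, 0],
    [0, 0, 0],
    [0, 0, 0],
    [0, 0, 0]
  ],
  "grip": [230, 230, 230, 230]
}}

```text
time_s: 8.75
tool_pos: [0.4784, -0.0434, 0.1609]
orientation: [0.736, -3.054, -0.001]
wrist_force: [-2.0, 4.4, 3.8]
finger_gap: 0.0241
grip_force: 69.8
```

{"fn": "send_rows", "kwargs": {
  "xyz": [
    [0, 0, -0.0003],
    [0, 0, -0.0005],
    [0, 0, -0.0005]
  ],
  "angular": [
    [0, 0, 0],
    [0, 0, 0],
    [0, 0, 0]
  ],
  "grip": [230, 230, 230]
}}

```text
time_s: 9.0
tool_pos: [0.4785, -0.0434, 0.1609]
orientation: [0.736, -3.054, -0.001]
wrist_force: [-2.8, 4.6, 6.5]
finger_gap: 0.0241
grip_force: 70.1
```

The pin bottoms at tool z 0.1609 and the force rises, so it is home. Now I ease the arm's load onto the hole wall before letting go.

{"fn": "send_rows", "kwargs": {
  "xyz": [
    [0, 0.0001, 0.0005],
    [0, 0.0002, 0.0005],
    [0, 0.0003, 0.0005],
    [0, 0.0004, 0.0005],
    [0, 0.0005, 0.0005],
    [0, 0.0005, 0.0005]
  ],
  "angular": [
    [0, 0, -0.001],
    [0, 0, -0.002],
    [0, 0, -0.003],
    [0, 0, -0.004],
    [0, 0, -0.005],
    [0, 0, -0.005]
  ],
  "grip": [230, 230, 230, 230, 230, 230]
}}

```text
time_s: 9.5
tool_pos: [0.4784, -0.0429, 0.1609]
orientation: [0.728, -3.056, -0.001]
wrist_force: [-1.9, 5.3, 3.6]
finger_gap: 0.0242
grip_force: 69.9
```

{"fn": "send_rows", "kwargs": {
  "xyz": [
    [0, 0.0001, 0],
    [0, 0.0002, 0],
    [0, 0.0003, 0],
    [0, 0.0004, 0],
    [0, 0.0005, 0],
    [0, 0.0005, 0]
  ],
  "angular": [
    [0, 0, -0.001],
    [0, 0, -0.002],
    [0, 0, -0.003],
    [0, 0, -0.004],
    [0, 0, -0.005],
    [0, 0, -0.005]
  ],
  "grip": [230, 230, 230, 230, 230, 230]
}}

```text
time_s: 10.0
tool_pos: [0.4783, -0.0423, 0.1609]
orientation: [0.721, -3.058, -0.001]
wrist_force: [-1.9, 4.1, 3.9]
finger_gap: 0.0241
grip_force: 70.0
```

```bash
python3 -c "
from plant import get_state
s=get_state();print(s['tool_pos'],s['wrist_force'],s['moment'])"
```

```text
[ 0.47833074 -0.04233578  0.16087855] [-1.86851113  4.14120114  3.89515056] [ 0.92200466  0.49910475 -0.49674506]
```

Still moving freely within the play, so I continue.

{"fn": "send_rows", "kwargs": {
  "xyz": [
    [0, 0.0001, 0],
    [0, 0.0002, 0],
    [0, 0.0003, 0],
    [0, 0.0004, 0],
    [0, 0.0004, 0]
  ],
  "angular": [
    [0, 0, -0.001],
    [0, 0, -0.002],
    [0, 0, -0.003],
    [0, 0, -0.004],
    [0, 0, -0.004]
  ],
  "grip": [230, 230, 230, 230, 230]
}}

```text
time_s: 10.42
tool_pos: [0.4783, -0.0419, 0.1609]
orientation: [0.715, -3.059, -0.001]
wrist_force: [-1.6, 5.2, 4.2]
finger_gap: 0.0244
grip_force: 70.0
```

{"fn": "send_rows", "kwargs": {
  "xyz": [
    [0, 0.0001, 0],
    [0, 0.0002, 0],
    [0, 0.0003, 0],
    [0, 0.0004, 0],
    [0, 0.0004, 0]
  ],
  "angular": [
    [0, 0, -0.001],
    [0, 0, -0.002],
    [0, 0, -0.003],
    [0, 0, -0.004],
    [0, 0, -0.004]
  ],
  "grip": [230, 230, 230, 230, 230]
}}

```text
time_s: 10.83
tool_pos: [0.4783, -0.0417, 0.1609]
orientation: [0.709, -3.06, -0.0]
wrist_force: [-2.3, 4.0, 3.2]
finger_gap: 0.0239
grip_force: 69.9
```

{"fn": "send_rows", "kwargs": {
  "xyz": [
    [0, 0.0001, 0],
    [0, 0.0002, 0],
    [0, 0.0003, 0],
    [0, 0.0003, 0]
  ],
  "angular": [
    [0, 0, -0.001],
    [0, 0, -0.002],
    [0, 0, -0.003],
    [0, 0, -0.003]
  ],
  "grip": [230, 230, 230, 230]
}}

```text
time_s: 11.17
tool_pos: [0.4783, -0.0417, 0.1609]
orientation: [0.704, -3.061, 0.0]
wrist_force: [-1.9, 4.1, 2.8]
finger_gap: 0.0243
grip_force: 69.9
```

```bash
python3 -c "
from plant import get_state
s=get_state();print(s['tool_pos'],s['wrist_force'],s['moment'])"
```

```text
[ 0.47828798 -0.04169018  0.16086369] [-1.86152016  4.10975235  2.83749204] [ 0.81752725  0.6166408  -0.32729911]
```

{"fn": "send_rows", "kwargs": {
  "xyz": [
    [0, 0, 0],
    [0, 0, 0],
    [0, 0, 0]
  ],
  "angular": [
    [0, 0, 0],
    [0, 0, 0],
    [0, 0, 0]
  ],
  "grip": [230, 230, 230],
  "newtons": 20
}}

```text
time_s: 11.42
tool_pos: [0.4783, -0.0417, 0.1609]
orientation: [0.703, -3.061, 0.0]
wrist_force: [-4.4, 4.2, 4.3]
finger_gap: 0.0236
grip_force: 69.9
```

{"fn": "send_rows", "kwargs": {
  "xyz": [
    [0, 0, 0],
    [0, 0, 0],
    [0, 0, 0],
    [0, 0, 0],
    [0, 0, 0],
    [0, 0, 0],
    [0, 0, 0],
    [0, 0, 0]
  ],
  "angular": [
    [0, 0, 0],
    [0, 0, 0],
    [0, 0, 0],
    [0, 0, 0],
    [0, 0, 0],
    [0, 0, 0],
    [0, 0, 0],
    [0, 0, 0]
  ],
  "grip": [170, 150, 130, 100, 70, 40, 20, 0]
}}

```text
time_s: 12.08
tool_pos: [0.4785, -0.0418, 0.1609]
orientation: [-0.703, 3.062, -0.0]
wrist_force: [-0.1, 0.1, 0.8]
finger_gap: 0.0853
grip_force: 0.0
```

{"fn": "send_rows", "kwargs": {
  "xyz": [
    [0, 0, 0],
    [0, 0, 0],
    [0, 0, 0.02],
    [0, 0, 0.05],
    [0, 0, 0.085],
    [0, 0, 0.085],
    [0, 0, 0.085],
    [0, 0, 0.085]
  ],
  "angular": [
    [0, 0, 0],
    [0, 0, 0],
    [0, 0, 0],
    [0, 0, 0],
    [0, 0, 0],
    [0, 0, 0],
    [0, 0, 0],
    [0, 0, 0]
  ],
  "grip": [0, 0, 0, 0, 0, 0, 0, 0]
}}

```text
time_s: 12.75
tool_pos: [0.4782, -0.0416, 0.2458]
orientation: [-0.703, 3.062, 0.0]
wrist_force: [0.3, -0.1, -0.6]
finger_gap: 0.0856
grip_force: 0.0
```

```bash
python3 look.py w4; python3 - <<'E'
from h import *
f=dict(np.load("w4.npz"));g=cv2.cvtColor(f["image"],cv2.COLOR_RGB2GRAY)
a=np.radians(150.15+34);print("knob pred",proj(f,[.583+.105*np.cos(a),-.0357+.105*np.sin(a),.164]))
q=f["depth"];P=f
T=np.linalg.inv(f["camera_from_world"]);v,u=np.mgrid[:420,:560]
X=np.linalg.solve(f["K"],np.stack([u.ravel(),v.ravel(),np.ones(u.size)]))*q.ravel()
W=(T[:3,:3]@X+T[:3,3:]).T
m=(np.hypot(W[:,0]-.478,W[:,1]+.042)<.02)&(q.ravel()>0)&(W[:,2]>.13)&(W[:,2]<.2)
z=W[m,2];print(np.histogram(z,20));t=W[m][z>np.percentile(z,60)];print(t.mean(0),np.median(t[:,2]))
E
```

```text
{'time_s': 12.75, 'tool_pos': [0.4782, -0.0416, 0.2458], 'wrist_force': [0.2795, -0.1079, -0.5552], 'moment': [0.0289, -0.0053, -0.0044], 'finger_gap': 0.0856}
knob pred [276.78186123 225.57599795]
(array([  4,  13,  16,  14,  20,  14,  15,  16,  19,  14,  18,  14,  21,
        23,  18,  20,  27,  94, 552, 278]), array([0.1401365 , 0.14140668, 0.14267687, 0.14394706, 0.14521724,
       0.14648743, 0.14775762, 0.14902781, 0.15029799, 0.15156818,
       0.15283837, 0.15410855, 0.15537874, 0.15664893, 0.15791911,
       0.1591893 , 0.16045949, 0.16172968, 0.16299986, 0.16427005,
       0.16554024]))
[ 0.47807865 -0.04081681  0.1644229 ] 0.1643411476495404
```

View pics/w4.png

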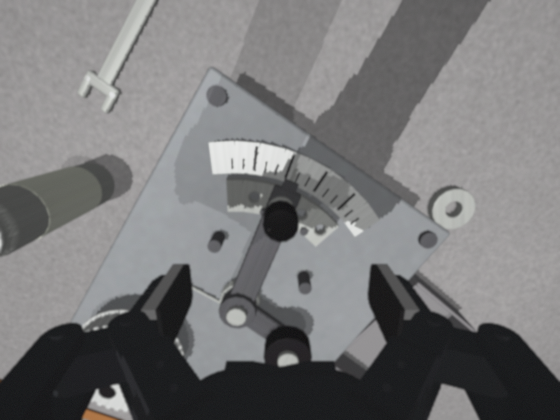

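The arm stays at the third line with the pointer near (290,165). The knob at (281,220) has its top at 164 mm, so the pin is home, and the gripper is clear. Handing in.

```bash
python3 -c "
from plant import *
print(hand_in())"
```

```text
the job is handed in; nothing more can be done
None
```

The idler arm is locked with its pin home in the hole near the third long line (arm at about 0.59 rad, knob top measured at 164 mm); the gripper let go and is clear, and the job is handed in, though no verdict was returned.

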